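# Set out die bushings by colour and open the safety-capped oil bottle

## Task

Get the two guide bushings ready for oiling: stand the red-capped one upright in the red tray and the blue-capped one upright in the blue tray, and let go of them. Then open the oil bottle: press its yellow safety cap down, twist it counter-clockwise (seen from above) while pressing, lift it off, and finish while still holding the cap, the same way up, about 8 cm above where it sat, over the bottle. Do not put the cap down or let go of it, and leave everything else on the bench where it is.

Things in the scene. Friction and masses are not known exactly. Their poses are not given: they have to be found in the camera images.
- bushing_red: die guide bushing, an upright smooth steel cylinder 32 mm across and 46 mm tall overall (150 g); its top 16 mm is a RED plastic cap of the same width that does not come off. Stands on the table at the start. Origin: centre of its underside, z up
- bushing_blue: die guide bushing, an upright smooth steel cylinder 32 mm across and 46 mm tall overall (150 g); its top 16 mm is a BLUE plastic cap of the same width that does not come off. Stands on the table at the start. Origin: centre of its underside, z up
- tray_red: shallow square RED plastic tray, 110 x 110 mm outside, walls 4 mm thick and 20 mm tall, floor 4 mm thick; empty, fixed to the table, turned by up to 0.25 rad. Origin: centre of its underside, z up, x and y along its sides
- tray_blue: shallow square BLUE plastic tray, 110 x 110 mm outside, walls 4 mm thick and 20 mm tall, floor 4 mm thick; empty, fixed to the table, turned by up to 0.25 rad. Origin: centre of its underside, z up, x and y along its sides
- bottle: white plastic oil bottle with an orange band, body 78 mm across, fixed in a blue square socket that is bolted to the table, so it neither turns nor lifts. Its sloping shoulder ends 106 mm above the table; above that comes the neck, mostly hidden by the cap. Origin: centre of the socket's underside, on the bottle's axis, z up; its x lines up with the arrow of the locked cap
- cap: round yellow ribbed push-and-turn safety cap, black arrow on top, 46 mm across, 32 mm tall, 35 g; a loose part, locked on the bottle's neck at the start, its lower rim 128 mm and its top 160 mm above the table, with 22 mm of bare neck under the rim. It can be gripped across any diameter. Origin: centre of its lower rim, z up along its axis, x along the arrow
- cap_top (a point): centre of the cap's top face, 32 mm above its origin. Locked, the cap neither lifts nor turns. A spring under it pushes it up with 6 N; it must be pushed down 4.5 to 7.5 mm (7.5 mm is the firm stop, where the spring gives about 8 N) and kept down while it is turned
- neck (a point): point on the bottle's axis at its mouth, under the cap, 147.5 mm above the bottle's origin. Pressed, the cap turns counter-clockwise seen from above (clockwise is blocked): from 55 to 125 degrees of turn it can be lifted straight off, so a quarter turn is right; a stop comes at 130. Past 55 degrees the spring lifts a released cap to 1 to 2 mm above where it sat
- bushing_green: a third bushing like the others but with a GREEN cap (32 mm across, 46 mm tall), standing on the table; not part of the job, leave it. Origin: centre of its underside, z up
- die_plate: dark steel die plate, 120 x 150 x 30 mm, lying at the back of the table; leave it. Origin: centre of its underside
- mould: dark steel mould block, 110 x 90 x 50 mm, with two brass nipples, near the right edge; leave it. Origin: centre of its underside
- wrench: steel wrench lying at the back of the table; leave it
- brush: hand brush lying at the back right of the table; leave it
- spray: upright spray can, 60 mm across, 170 mm tall, at the back left; leave it. Origin: centre of its underside
- cup: grey plastic cup, 76 mm across, 75 mm tall, on the right, near the robot; leave it. Origin: centre of its underside

How it is judged (in metres and radians):
On the way, in this order (a step that is already met when the one before it is completed fails the run):
1. both bushings stand upright in the trays of their colour, let go, while the cap is still locked on (x of bushing_red in the frame of tray_red between -0.042 and 0.042 m and y of bushing_red in the frame of tray_red between -0.042 and 0.042 m and z of bushing_red in the frame of tray_red below 0.01 m and angle between each of bushing_red, bushing_blue's own z axis and vertical below 0.2 rad and linear speed of each of bushing_red, bushing_blue below 0.03 m/s and contact force between the fingers and bushing_red below 0.1 N and x of bushing_blue in the frame of tray_blue between -0.042 and 0.042 m and y of bushing_blue in the frame of tray_blue between -0.042 and 0.042 m and z of bushing_blue in the frame of tray_blue below 0.01 m and contact force between the fingers and bushing_blue below 0.1 N and z of cap in the frame of bottle below 0.131 m), for 0.2 s.
2. the cap is pressed down on the bottle, by at least 3.5 mm (z of cap in the frame of bottle below 0.1245 m and horizontal distance between cap and bottle below 0.01 m), for 0.1 s.
3. the cap is lifted clear of the bottle in the gripper (z of cap in the frame of bottle above 0.158 m and contact force between the fingers and cap above 1 N and contact force between cap and bottle below 0.1 N), for 0.1 s.
At the end, for the whole second after the job is handed in: The gripper holds the cap (over 1 N) still and the right way up (within 0.4 rad), 50 to 160 mm above its locked place, within 40 mm sideways of the bottle's axis, not touching the bottle; each bushing stands upright (within 0.2 rad), at rest and released on the floor of the tray of its own colour (x of bushing_red in the frame of tray_red between -0.042 and 0.042 m and y of bushing_red in the frame of tray_red between -0.042 and 0.042 m and z of bushing_red in the frame of tray_red below 0.01 m and angle between each of bushing_red, bushing_blue's own z axis and vertical below 0.2 rad and linear speed of each of bushing_red, bushing_blue below 0.03 m/s and contact force between the fingers and bushing_red below 0.1 N and x of bushing_blue in the frame of tray_blue between -0.042 and 0.042 m and y of bushing_blue in the frame of tray_blue between -0.042 and 0.042 m and z of bushing_blue in the frame of tray_blue below 0.01 m and contact force between the fingers and bushing_blue below 0.1 N and z of cap in the frame of bottle between 0.178 and 0.288 m and horizontal distance between cap and bottle below 0.04 m and angle between cap's own z axis and vertical below 0.4 rad and contact force between the fingers and cap above 1 N and contact force between cap and bottle below 0.1 N and linear speed of cap below 0.04 m/s); the arm keeps its last pose, push and grip.
It fails at once if another thing on the bench is moved by more than 30 mm (distance of any of bushing_green, die_plate, mould, wrench, brush, spray, cup from where it was at the start of the episode above 0.03 m).
It fails at once if the cap is forced round on the neck without being pressed down (turned by over 0.3 rad yet pressed by less than 1.5 mm, still under the ledges) (angle between the x axis of cap and the x axis of bottle, either way round between 0.3 and 0.75 rad and z of cap in the frame of bottle between 0.1265 and 0.136 m and horizontal distance between cap and bottle below 0.01 m).
It also fails if it takes over 61 s, if anything falls off the work surface, if the arm or the gripper's body presses on something with over 40 N, if the wrist force passes 120 N, or if a joint passes its speed limit or range.

## Robot

A 6-joint arm with a two-finger parallel gripper is mounted at the origin on the work surface. World frame = base frame: x ahead of the robot, y to its left, z up, the work surface at z = 0. Lengths are in mm, angles in rad, forces in N, time in s.
With the tool pointing down it reaches from about 350 to 975 mm from the base axis. Payload 7.1 kg.
Tool frame: the origin (TCP) lies at the very end of the fingers, on their centre line; the grasp point (between the pads) lies 19 mm behind it; z points along the fingers, y is the direction in which the jaws open and shut (so a half turn about z gives the same grasp; the last joint's range is limited). The gripper opens to 88 mm and grips with 3 to 60 N. Pads are 20 mm wide; open, the fingers measure 115 mm over their backs; the gripper's body (75 mm by 178 mm) begins 61 mm behind the grasp point.
Start: joints at [1.198, 0.423, 1.63, -0, 1.089, -0.019], TCP at [216.508, 586.284, 183.475] pointing down, gripper open.
Joint ranges: [-3, 3], [-0.9, 2.11], [0.09, 2.58], [-1.31, 4.45], [0.11, 2.69], [-2.54, 2.54]. Speed limits (rad/s): [2.39, 2.39, 3.01, 3.14, 3.14, 3.14].

## Interface

Orientations are given as a rotation vector (axis times angle).
In Python, from workcell import monitor, vision, order, find_in, regions_of, place_of gives the robot as it stands. The module is installed in compiled form; this text tells all that it offers.
- The arm moves only by the tool carry_out, never from a script. Its argument "targets" is a list of rows, each a list of 3 entries, a list of its own where there are three numbers: the turn, a rotation vector about the world's x, y, z in degrees, then the shift along the world's x, y, z in mm, then the finger opening in mm, from 0 to 87.8. In form: [[[rx, ry, rz], [x, y, z], hand], ...]. A call has 1 to 10 rows; each row is the pose to reach, as a shift and turn from the pose commanded when the call began; what a row does not reach only later rows make up. A row lasts 1/12 s, in which the tool goes at most 41.7 mm and 7.16 degrees, less where a joint would pass 70% of its speed; a pose out of reach is approached as far as the arm can. A call with a gripper value outside its range is refused whole. The fingers move at their own pace and stop on an object; the grip force is fixed at half the most. Time passes only in rows, so rows that repeat a pose let the fingers close. It gives the time, the measured TCP pose, the force and the opening at its end, in the units of the state.
- monitor.get_obs(): the state, without advancing time (a new reading comes with each control period).
- vision.get_image(name): name is "scene" or "top"; returns the picture (400x640x3 uint8, red, green, blue); there is no depth.
- vision.camera_model(name): a dict with "K" (3x3 intrinsics, pixels), "rvec" (rotation vector, rad) and "tvec" (3), from world to camera coordinates, as OpenCV has them. Camera axes: x right, y down, z forward; pixel columns grow to the right and rows downward; lengths in mm; the calibration is good to about 2 mm. A picture is of the moment at which its call begins. camera_model takes no time and is no camera call.
- order.close_job(): hands the job in, once; it reports no verdict.
Trained networks look in the newest picture that a camera, given by its name, has taken for a name from the list of things; names that differ only in an ending like _2 or _b are one class to them, and where a whole thing is asked for, a point or a joint stands for the part that bears it (a point fixed in the world has none). Each returns a list of dicts, best first, with "confidence" (0 to 1); they miss things now and then, are a little off and sometimes report something else, mostly with a low value. They report only what shows in the picture. A call takes as long as a camera call.
- find_in(query, camera): "point" ([x, y, z] in mm, in the coordinates of the camera as it stood for that picture, good to about 4 mm: the middle of the surface that is visible of it).
- regions_of(query, camera): "mask" (400x640 bool, what is visible of it).
- place_of(query, camera): "point" ([x, y, z] in mm, in the coordinates of the camera as it stood for that picture, good to about 4 mm: a listed point, or the origin of a listed thing).
The state is a dict: "t": time; "qpos": joint angles; "qvel": joint speeds; "joint_torque": joint torques, N m; "ee_pos": TCP position; "orientation": TCP orientation; "ft_force": force on the tool from outside, world axes, zero at the start; "moment": the same for the moment, N m; "width": finger opening in mm.
Only numpy, scipy, OpenCV 4.12 (cv2) and the standard library are available. Lean on these libraries where they do the work, as an engineer would, in place of code of your own. Each camera call takes 0.05 s, during which the arm holds its last target.

## Working session

There is one attempt and no reset: what is moved stays moved. The work goes in short steps, Python scripts to look and compute and a tool call to move; the robot and the scene stay as the last step left them, time stands still between calls to the robot, and variables do not carry over. Pictures are saved under pics/ and viewed, and the job is handed in when it is done.

Besides the shell and the picture viewer there is one more tool, called after ">>>" by a JSON object that holds its "name" and its "arguments", one argument or row to a line. carry_out: Moves the arm, as the interface text tells. Its arguments: {"type":"object","properties":{"targets":{"type":"array","items":{"type":"array"}}},"required":["targets"]}

```bash
mkdir -p pics
cat > h.py <<'E'
from workcell import monitor, vision, order, find_in, regions_of, place_of
import numpy as np, cv2
def T(cam):
    m=vision.camera_model(cam); R,_=cv2.Rodrigues(np.array(m["rvec"],float)); return np.array(m["K"],float),R,np.array(m["tvec"],float).ravel()
def w(p,cam):
    K,R,t=T(cam); return R.T@(np.array(p)-t)
def px(P,cam):
    K,R,t=T(cam); c=K@(R@np.array(P,float)+t); return c[:2]/c[2]
def ray(u,v,z,cam):
    K,R,t=T(cam); d=R.T@np.linalg.inv(K)@np.array([u,v,1.]); o=-R.T@t; return o+d*(z-o[2])/d[2]
def snap(cam,name):
    im=vision.get_image(cam); cv2.imwrite(f"pics/{name}.png",im[...,::-1]); return im
E
python3 - <<'E'
from h import *
np.set_printoptions(precision=1,suppress=True)
print(monitor.get_obs())
for c in ["scene","top"]:
    snap(c,c+"0")
    K,R,t=T(c);print(c,-R.T@t)
    for n in ["bushing_red","bushing_blue","tray_red","tray_blue","bottle","cap","cap_top","bushing_green","cup","spray","mould"]:
        r=place_of(n,c); print(n,[(w(x["point"],c),round(x["confidence"],2)) for x in r[:3]])
E
```

```text
{'t': 0.0, 'qpos': array([ 1.2,  0.4,  1.6, -0. ,  1.1, -0. ]), 'qvel': array([ 0., -0.,  0.,  0., -0., -0.]), 'joint_torque': array([  0. , -54.5, -27.4,   0.1,   0. ,  -0. ]), 'ee_pos': array([216.3, 585.7, 182.7]), 'orientation': array([-0.6, -3.1,  0. ]), 'ft_force': array([ 0.2,  0.4, -0.1]), 'moment': array([ 0., -0., -0.]), 'width': 87.82550431681693}
scene [1061.  -537.4  981.3]
bushing_red [(array([440.1,  11.7,  -0.5]), 0.75), (array([793. ,  50. ,   0.7]), 0.68), (array([ 522.5, -455.5,    2. ]), 0.24)]
bushing_blue [(array([470. , 323.8, 126.1]), 0.58), (array([ 436.7, -217.3,   -2.8]), 0.49)]
tray_red [(array([ 614.7, -217.9,    0.3]), 0.88), (array([ 522.4, -459.2,    0.7]), 0.43), (array([464.9, 328.3, 148.3]), 0.34)]
tray_blue [(array([610. , 464.9,   0.1]), 0.74), (array([612.8,  36.3,   0.9]), 0.62)]
bottle [(array([472.2, 329.9,  -1. ]), 0.9)]
cap [(array([469.6, 329.6, 126. ]), 0.53)]
cap_top [(array([466. , 331.9, 154.4]), 0.72), (array([ 374.1, -406.3,   -0.4]), 0.32)]
bushing_green [(array([432.1, 130.7,  -0. ]), 0.71)]
cup [(array([ 373.8, -407.5,   -0.9]), 0.59)]
spray [(array([611.5, 463. ,  -2.6]), 0.58)]
mould []
top [ 365.8  -11.9 1313.5]
bushing_red [(array([437.9,  12. ,  -2. ]), 0.69), (array([464.9, 327.2, 130.3]), 0.56), (array([463. , 330.5,   1.1]), 0.54)]
bushing_blue [(array([ 441.8, -217.7,    2.7]), 0.58)]
tray_red [(array([ 615.6, -216.2,    4.7]), 0.92)]
tray_blue [(array([611.4,  37.7,   0.9]), 0.59)]
bottle [(array([467.7, 328.8,   0.6]), 0.91)]
cap [(array([464.6, 327.9, 130.4]), 0.59), (array([438.2,  12.4,  -5.3]), 0.23)]
cap_top [(array([469.7, 327.7, 162.2]), 0.9)]
bushing_green [(array([431.2, 128.2,   1.3]), 0.63), (array([464.5, 327.2, 128.1]), 0.52)]
cup [(array([ 373.4, -408.5,   -2.1]), 0.95), (array([ 441.5, -217.2,    1.5]), 0.41)]
spray [(array([609.7, 459.5,   0.6]), 0.58)]
mould [(array([ 524.4, -457.1,    0.3]), 0.63), (array([467.8, 332.2, 147.4]), 0.61)]
```

View pics/scene0.png

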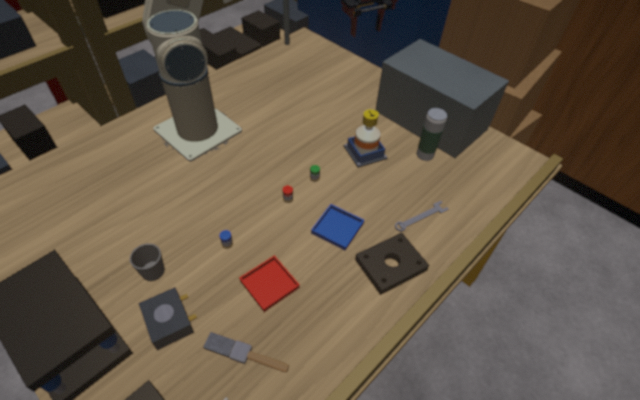

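View pics/top0.png

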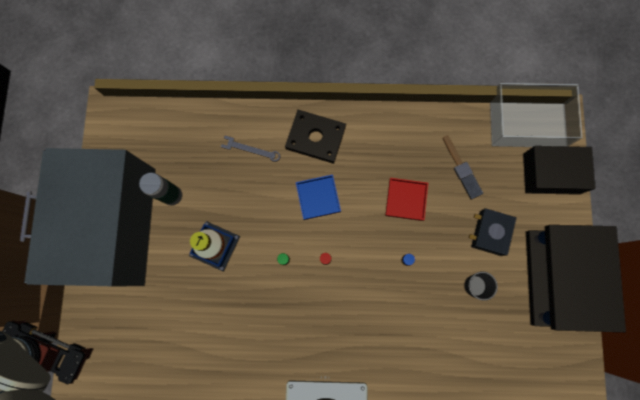

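Run:
```python
from h import *
np.set_printoptions(precision=2,suppress=True)
im=cv2.imread("pics/top0.png"); hsv=cv2.cvtColor(im,cv2.COLOR_BGR2HSV)
rng={"red":[(0,8),(172,180)],"blue":[(100,130)],"green":[(45,85)],"yellow":[(22,35)]}
for n,hs in rng.items():
    m=np.zeros(im.shape[:2],np.uint8)
    for a,b in hs: m|=cv2.inRange(hsv,(a,110,60),(b,255,255))
    k,l,s,c=cv2.connectedComponentsWithStats(m)
    for i in range(1,k):
        if s[i][4]>60:
            r=cv2.minAreaRect(np.argwhere(l==i)[:,::-1].astype(np.float32))
            print(n,s[i],c[i],r,"z46",ray(*r[0],46,"top")[:2],"z20",ray(*r[0],20,"top")[:2],"z160",ray(*r[0],160,"top")[:2])
print(cv2.Rodrigues(np.array(monitor.get_obs()["orientation"]))[0])
```

```text
red [ 385  177   44   44 1539] [406.62 198.75] ((406.72314453125, 198.71539306640625), (39.815147399902344, 39.194976806640625), 7.125016689300537) z46 [ 606.93 -212.87] z20 [ 611.88 -216.99] z160 [ 585.24 -194.8 ]
red [320 253  11  11 104] [325.05 258.12] ((325.0, 258.0), (10.0, 10.0), 90.0) z46 [436.9   11.77] z20 [438.36  12.26] z160 [430.5    9.64]
blue [ 296  175   44   44 1408] [317.74 196.66] ((317.7391662597656, 196.60018920898438), (37.685020446777344, 37.557559967041016), 77.7352294921875) z46 [607.71  36.33] z20 [612.68  37.31] z160 [585.95  31.99]
blue [202 225  31  41 128] [218.93 243.77] ((211.23768615722656, 244.54847717285156), (30.947126388549805, 33.49663543701172), 25.559961318969727) z46 [466.68 326.96] z20 [468.75 333.91] z160 [457.6  296.48]
blue [403 254  11  11 101] [408.16 259.09] ((408.0, 259.0), (10.0, 10.0), 90.0) z46 [ 439.35 -215.08] z20 [ 440.86 -219.25] z160 [ 432.73 -196.81]
green [277 253  12  12 111] [282.54 258.71] ((282.5, 258.5), (11.0, 11.0), 90.0) z46 [432.89 128.29] z20 [434.27 131.16] z160 [426.85 115.68]
yellow [189 231  20  19 299] [198.58 240.5 ] ((198.5, 240.0), (18.0, 19.0), 90.0) z46 [478.45 363.2 ] z20 [480.76 370.9 ] z160 [468.31 329.46]
[[-0.94  0.35  0.  ]
 [ 0.35  0.94 -0.  ]
 [-0.   -0.   -1.  ]]
```

The two cameras agree. Red bushing is near (437,12) at top px (325,258), and blue near (440,-216) at px (408,259). The red tray is at (613,-216), the blue tray at (612,37), and the bottle at (468,329). Moving to the red bushing first.

>>> {"name": "carry_out", "arguments": {
  "targets": [
    [[0,0,20.4],[220.5,-574.3,0],60],
    [[0,0,20.4],[220.5,-574.3,0],60],
    [[0,0,20.4],[220.5,-574.3,0],60],
    [[0,0,20.4],[220.5,-574.3,0],60],
    [[0,0,20.4],[220.5,-574.3,0],60],
    [[0,0,20.4],[220.5,-574.3,0],60],
    [[0,0,20.4],[220.5,-574.3,0],60],
    [[0,0,20.4],[220.5,-574.3,0],60],
    [[0,0,20.4],[220.5,-574.3,0],60],
    [[0,0,20.4],[220.5,-574.3,0],60]
  ]
}}

```text
t: 2.03
ee_pos: [366.2, 195.6, 183.8]
orientation: [-0.004, 3.141, 0.001]
ft_force: [0.7, 0.4, 0.1]
width: 59.9
```

>>> {"name": "carry_out", "arguments": {
  "targets": [
    [[0,0,0],[71,-184,-70],60],
    [[0,0,0],[71,-184,-70],60],
    [[0,0,0],[71,-184,-70],60],
    [[0,0,0],[71,-184,-70],60],
    [[0,0,0],[71,-184,-70],60],
    [[0,0,0],[71,-184,-70],60],
    [[0,0,0],[71,-184,-70],60]
  ]
}}

```text
t: 2.62
ee_pos: [436.9, 11.5, 112.9]
orientation: [-0.004, -3.14, -0.0]
ft_force: [-0.3, -0.7, -0.9]
width: 60.0
```

Run:
```python
from h import *
np.set_printoptions(precision=2,suppress=True)
o=monitor.get_obs();print(o['t'],o['ee_pos'],o['qpos'],o['ft_force'])
im=snap("scene","s1")
cv2.imwrite("pics/s1c.png",cv2.resize(im[120:240,220:380,::-1],None,fx=5,fy=5,interpolation=cv2.INTER_CUBIC))
im=snap("top","t1")
cv2.imwrite("pics/t1c.png",cv2.resize(im[200:320,260:420,::-1],None,fx=5,fy=5,interpolation=cv2.INTER_CUBIC))
```

```text
2.6167 [436.88  11.5  112.86] [-0.    0.26  2.09  0.    0.8  -1.57] [-0.32 -0.67 -0.85]
```

View pics/s1c.png

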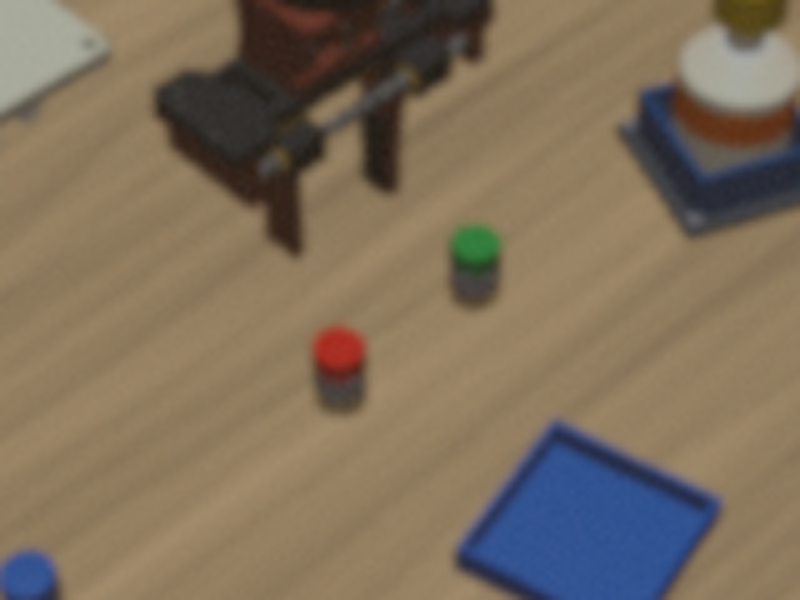

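The scene crop shows the two finger tips at crop (285,245) and (385,185), straddling the red bushing's axis at (340,370), above it. Descending and grasping.

>>> {"name": "carry_out", "arguments": {
  "targets": [
    [[0,0,0],[0.3,0.3,-35],60],
    [[0,0,0],[0.3,0.3,-70],60],
    [[0,0,0],[0.3,0.3,-99],60],
    [[0,0,0],[0.3,0.3,-99],60],
    [[0,0,0],[0.3,0.3,-99],25],
    [[0,0,0],[0.3,0.3,-99],25],
    [[0,0,0],[0.3,0.3,-99],25],
    [[0,0,0],[0.3,0.3,-99],25],
    [[0,0,0],[0.3,0.3,-99],25],
    [[0,0,0],[0.3,0.3,-99],25]
  ]
}}

```text
t: 3.55
ee_pos: [437.9, 13.6, 15.5]
orientation: [-0.003, 3.14, -0.0]
ft_force: [-0.4, 0.3, 0.8]
width: 25.9
```

Run:
```python
from h import *
im=snap("scene","s2")
cv2.imwrite("pics/s2c.png",cv2.resize(im[120:240,220:380,::-1],None,fx=5,fy=5,interpolation=cv2.INTER_CUBIC))
```

```text
(no output)
```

View pics/s2c.png

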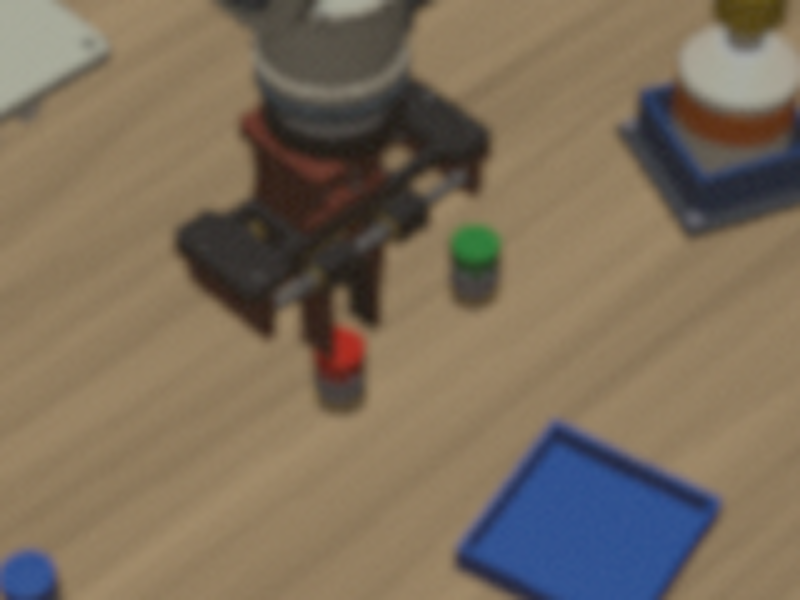

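The fingers closed to 26 mm, less than the bushing's width, and appear behind or above it (tips at crop (320,350) and (370,320)). I need to compare the reported pose with the picture.

Run:
```python
from h import *
np.set_printoptions(precision=2,suppress=True)
o=monitor.get_obs(); print(o)
for P in [(437.9,13.6,15.5),(437.9,26.6,15.5),(437.9,0,15.5),(437,12,0),(437,12,46)]:
    for c,(x0,y0) in {"scene":(220,120),"top":(260,200)}.items():
        p=px(P,c); print(P,c,p,"crop",(p-[x0,y0])*5)
im=snap("top","t2")
cv2.imwrite("pics/t2c.png",cv2.resize(im[200:320,260:420,::-1],None,fx=5,fy=5,interpolation=cv2.INTER_CUBIC))
im=snap("scene","s3")
cv2.imwrite("pics/s3c.png",cv2.resize(im[120:240,220:380,::-1],None,fx=5,fy=5,interpolation=cv2.INTER_CUBIC))
```

```text
{'t': 3.6, 'qpos': array([ 0.  ,  0.46,  2.13,  0.  ,  0.55, -1.57]), 'qvel': array([-0.  ,  0.01,  0.  ,  0.  , -0.  , -0.  ]), 'joint_torque': array([  0.07, -42.34, -13.11,  -0.01,   0.07,   0.  ]), 'ee_pos': array([437.7 ,  13.58,  15.23]), 'orientation': array([-0.  ,  3.14,  0.  ]), 'ft_force': array([ 0.21, -0.12, -0.68]), 'moment': array([0.05, 0.01, 0.1 ]), 'width': 25.38165674865133}
(437.9, 13.6, 15.5) scene [288.22 195.01] crop [341.08 375.07]
(437.9, 13.6, 15.5) top [324.55 258.25] crop [322.73 291.23]
(437.9, 26.6, 15.5) scene [291.42 192.71] crop [357.11 363.54]
(437.9, 26.6, 15.5) top [319.92 258.14] crop [299.58 290.7 ]
(437.9, 0, 15.5) scene [284.83 197.45] crop [324.14 387.26]
(437.9, 0, 15.5) top [329.39 258.36] crop [346.96 291.79]
(437, 12, 0) scene [287.73 198.52] crop [338.67 392.62]
(437, 12, 0) top [325.2  258.89] crop [326.01 294.43]
(437, 12, 46) scene [287.36 188.27] crop [336.81 341.37]
(437, 12, 46) top [324.92 257.96] crop [324.59 289.81]
```

View pics/t2c.png

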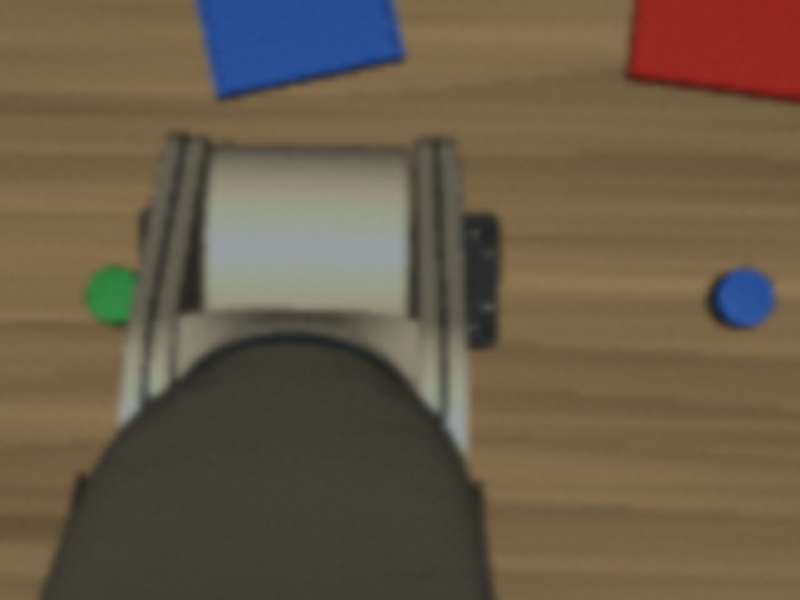

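View pics/s3c.png

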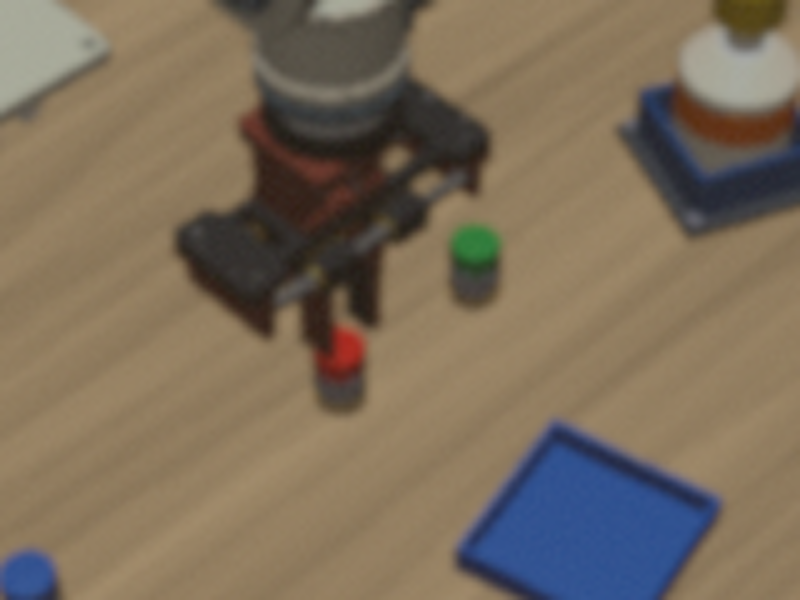

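Run:
```python
from h import *
np.set_printoptions(precision=1,suppress=True)
for z in (15,30,40,50,60):
  print(z,[(px(P,"scene")-[220,120])*5 for P in [(448,.9,z),(448,-12.6,z),(428,-12.6,z),(448,26.3,z),(448,40,z),(428,40,z)]])
# gripper body right end in top
for z in (60,90,120,150,180): print(z,[(px(P,"top")-[260,200])*5 for P in [(438+37.5,13.6-89,z),(438-37.5,13.6-89,z)]])
im=cv2.imread("pics/s3.png")
cv2.imwrite("pics/s3d.png",cv2.resize(im[165:215,255:320],None,fx=12,fy=12,interpolation=cv2.INTER_CUBIC))
```

```text
15 [array([337. , 396.4]), array([320. , 408.7]), array([296.9, 389.9]), array([368.5, 373.6]), array([385.2, 361.5]), array([362.1, 343.4])]
30 [array([336.4, 379.8]), array([319.3, 392.1]), array([296. , 373.3]), array([368.1, 356.9]), array([385. , 344.8]), array([361.7, 326.6])]
40 [array([336. , 368.5]), array([318.7, 380.9]), array([295.3, 362. ]), array([367.9, 345.6]), array([384.9, 333.4]), array([361.5, 315.3])]
50 [array([335.5, 357.1]), array([318.2, 369.5]), array([294.6, 350.6]), array([367.7, 334.2]), array([384.8, 322. ]), array([361.2, 303.8])]
60 [array([335.1, 345.6]), array([317.6, 357.9]), array([293.9, 339. ]), array([367.5, 322.6]), array([384.7, 310.4]), array([360.9, 292.1])]
60 [array([486.3, 220.9]), array([484.7, 360.2])]
90 [array([489.3, 216. ]), array([487.6, 358.7])]
120 [array([492.3, 210.9]), array([490.7, 357.1])]
150 [array([495.5, 205.5]), array([493.9, 355.4])]
180 [array([498.9, 199.8]), array([497.3, 353.6])]
```

View pics/s3d.png

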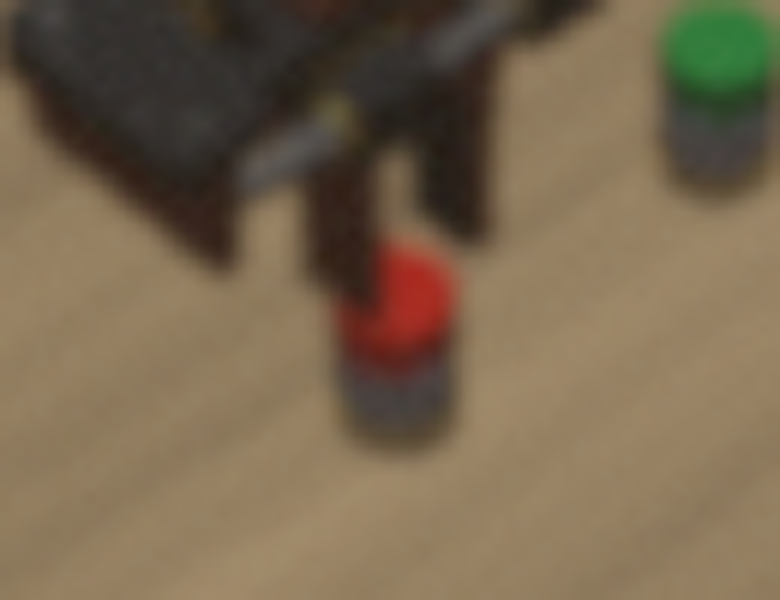

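Run:
```python
from h import *
np.set_printoptions(precision=1,suppress=True)
for z in (60,80,95,110,120,135,150,165): print(z,[px(P,"scene") for P in [(438+37.5,13.6-89,z),(438-37.5,13.6-89,z),(475,102.6,z)]])
for P in [(436.9,11.5,113),(436.9,11.5,153)]:
  print([(px(np.array(P)+d,"scene")-[220,120])*5 for d in [(10,-30,0),(10,30,0)]])
```

```text
60 [array([273.4, 209. ]), array([255.7, 194.1]), array([318.7, 176. ])]
80 [array([273.1, 204.4]), array([255.1, 189.4]), array([319. , 171.3])]
95 [array([272.8, 200.8]), array([254.7, 185.8]), array([319.1, 167.6])]
110 [array([272.5, 197.2]), array([254.2, 182.1]), array([319.3, 163.9])]
120 [array([272.3, 194.7]), array([253.9, 179.6]), array([319.4, 161.4])]
135 [array([272., 191.]), array([253.4, 175.8]), array([319.6, 157.6])]
150 [array([271.7, 187.1]), array([252.9, 172. ]), array([319.8, 153.7])]
165 [array([271.4, 183.2]), array([252.4, 168. ]), array([320. , 149.8])]
[array([305.3, 298.7]), array([384.6, 244.1])]
[array([302.7, 247.7]), array([384.1, 192.8])]
```

In both pictures the real fingertips sit about 40 mm higher than the reported z: at reported 113 they match z≈153, and at 15 they match z≈55. x and y agree. I'll trust the picture, open the fingers, and go down carefully.

>>> {"name": "carry_out", "arguments": {
  "targets": [
    [[0,0,0],[0,-1,0],60],
    [[0,0,0],[0,-1,0],60],
    [[0,0,0],[0,-1,0],60],
    [[0,0,0],[0,-1,0],60],
    [[0,0,0],[0,-1,-7],60],
    [[0,0,0],[0,-1,-14],60],
    [[0,0,0],[0,-1,-21],60],
    [[0,0,0],[0,-1,-28],60],
    [[0,0,0],[0,-1,-28],60]
  ]
}}

```text
t: 4.45
ee_pos: [436.0, 12.6, -15.1]
orientation: [0.004, -3.139, 0.0]
ft_force: [0.0, -0.3, -1.0]
width: 59.9
```

Run:
```python
from h import *
im=snap("scene","s4")
cv2.imwrite("pics/s4d.png",cv2.resize(im[165:215,255:320,::-1],None,fx=12,fy=12,interpolation=cv2.INTER_CUBIC))
```

```text
(no output)
```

View pics/s4d.png

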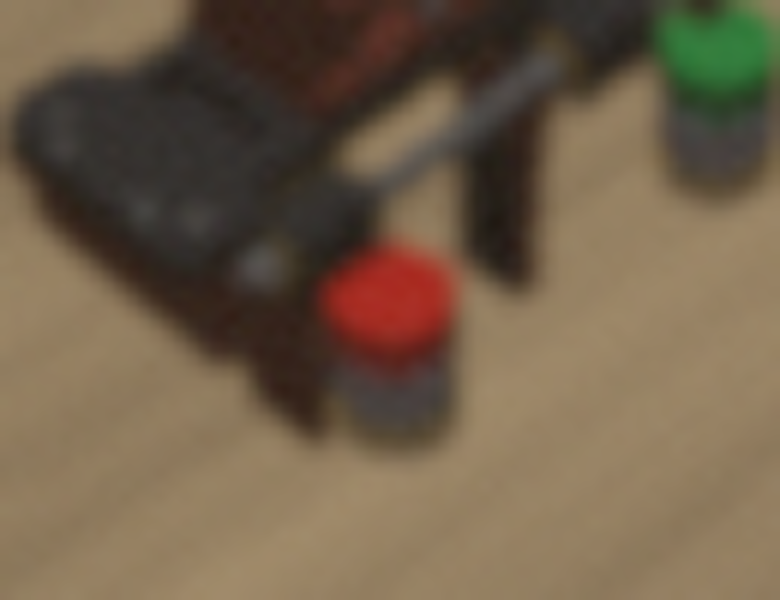

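Run:
```python
from h import *
np.set_printoptions(precision=1,suppress=True)
for z in (5,15,25,35):
  print(z,[((px(P,"scene")-[255,165])*12) for P in [(446,-17.4,z),(446,-31,z),(446,42.6,z),(446,56,z),(437,12,z)]])
```

```text
5 [array([329.3, 473.1]), array([288. , 503.1]), array([506.7, 344.1]), array([545.3, 316. ]), array([392.3, 389.2])]
15 [array([327.9, 446.9]), array([286.4, 477. ]), array([506.5, 317.7]), array([545.3, 289.6]), array([391.4, 362.9])]
25 [array([326.6, 420.5]), array([284.7, 450.6]), array([506.2, 291. ]), array([545.3, 262.9]), array([390.4, 336.3])]
35 [array([325.2, 393.6]), array([283.1, 423.8]), array([505.9, 264. ]), array([545.2, 235.8]), array([389.4, 309.3])]
```

The near finger tip at (315,440) and the far one at (515,290) put the tips at z≈20–25, either side of the bushing. Going 8 mm lower and gripping.

>>> {"name": "carry_out", "arguments": {
  "targets": [
    [[0,0,0],[1,0,-4],60],
    [[0,0,0],[1,0,-8],60],
    [[0,0,0],[1,0,-8],20],
    [[0,0,0],[1,0,-8],20],
    [[0,0,0],[1,0,-8],20],
    [[0,0,0],[1,0,-8],20],
    [[0,0,0],[1,0,-8],20],
    [[0,0,0],[1,0,-8],20]
  ]
}}

```text
t: 5.17
ee_pos: [438.3, 12.6, -21.3]
orientation: [-0.004, 3.141, -0.0]
ft_force: [-0.6, 0.3, 0.6]
width: 31.1
```

Gripped: width 31.1 mm. Lift and carry to the red tray.

>>> {"name": "carry_out", "arguments": {
  "targets": [
    [[0,0,0],[0,0,35],20],
    [[0,0,0],[0,0,70],20],
    [[0,0,0],[175,-229,70],20],
    [[0,0,0],[175,-229,70],20],
    [[0,0,0],[175,-229,70],20],
    [[0,0,0],[175,-229,70],20],
    [[0,0,0],[175,-229,70],20],
    [[0,0,0],[175,-229,70],20],
    [[0,0,0],[175,-229,70],20],
    [[0,0,0],[175,-229,70],20]
  ]
}}

```text
t: 6.0
ee_pos: [617.9, -222.3, 49.1]
orientation: [0.001, 3.136, -0.005]
ft_force: [1.0, 0.1, -0.1]
width: 31.5
```

Run:
```python
from h import *
im=snap("scene","s5")
cv2.imwrite("pics/s5d.png",cv2.resize(im[200:320,190:350,::-1],None,fx=5,fy=5,interpolation=cv2.INTER_CUBIC))
o=monitor.get_obs();print(o['ee_pos'],o['width'])
```

```text
[ 615.02819945 -219.4095563    48.32069358] 31.48951430108242
```

View pics/s5d.png

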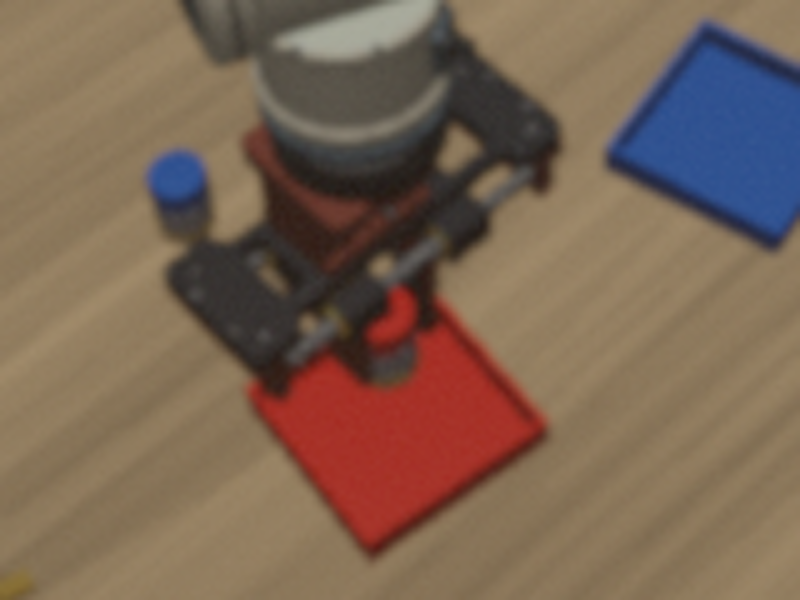

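The red bushing hangs upright in the fingers at (390,340), over the red tray. Lower it and release with a modest opening so the fingers stay clear of the walls.

>>> {"name": "carry_out", "arguments": {
  "targets": [
    [[0,0,0],[0,2,-25],20],
    [[0,0,0],[0,2,-48],20],
    [[0,0,0],[0,2,-56],20],
    [[0,0,0],[0,2,-61],20],
    [[0,0,0],[0,2,-64],20],
    [[0,0,0],[0,2,-65.5],20],
    [[0,0,0],[0,2,-65.5],20]
  ]
}}

```text
t: 6.63
ee_pos: [613.6, -214.3, -16.4]
orientation: [-0.004, 3.141, -0.0]
ft_force: [-0.4, -0.6, -0.9]
width: 31.7
```

>>> {"name": "carry_out", "arguments": {
  "targets": [
    [[0,0,0],[0,0,-1],20],
    [[0,0,0],[0,0,-1],20],
    [[0,0,0],[0,0,-1],50],
    [[0,0,0],[0,0,-1],50],
    [[0,0,0],[0,0,-1],50],
    [[0,0,0],[0,0,-1],50],
    [[0,0,0],[0,0,20],50],
    [[0,0,0],[0,0,50],50],
    [[0,0,0],[0,0,80],50],
    [[0,0,0],[0,0,80],50]
  ]
}}

```text
t: 7.47
ee_pos: [617.0, -215.8, 68.9]
orientation: [-0.003, 3.133, -0.005]
ft_force: [1.4, -0.3, -0.0]
width: 49.9
```

Run:
```python
from h import *
im=snap("scene","s6")
cv2.imwrite("pics/s6d.png",cv2.resize(im[200:320,190:350,::-1],None,fx=5,fy=5,interpolation=cv2.INTER_CUBIC))
o=monitor.get_obs();print(o['ee_pos'],o['width'])
```

```text
[ 615.75093168 -215.35625612   66.50793423] 49.786489883559454
```

View pics/s6d.png

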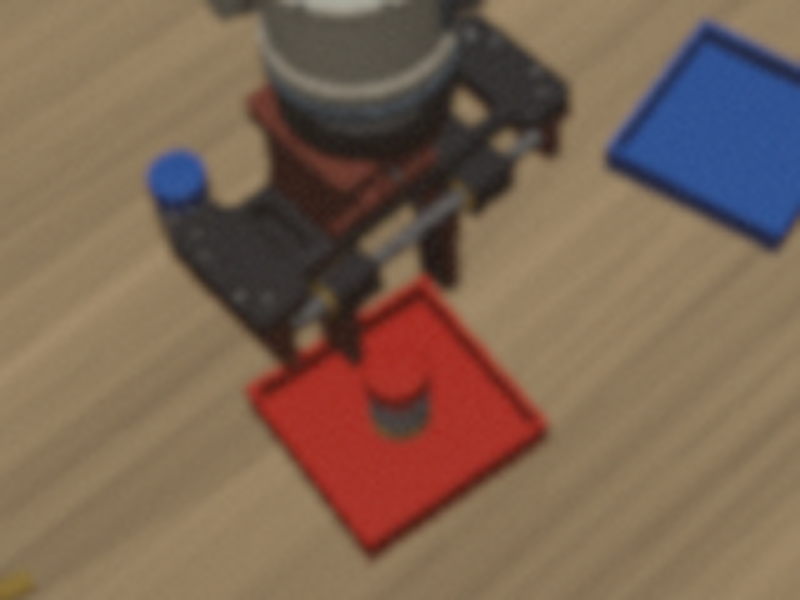

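The red bushing stands upright near the middle of the red tray, at (400,400), released. Next, the blue one.

>>> {"name": "carry_out", "arguments": {
  "targets": [
    [[0,0,0],[-174,-1.5,-15],60],
    [[0,0,0],[-174,-1.5,-15],60],
    [[0,0,0],[-174,-1.5,-15],60],
    [[0,0,0],[-174,-1.5,-15],60],
    [[0,0,0],[-174,-1.5,-15],60],
    [[0,0,0],[-174,-1.5,-15],60],
    [[0,0,0],[-174,-1.5,-15],60]
  ]
}}

```text
t: 8.1
ee_pos: [439.7, -216.3, 47.8]
orientation: [-0.002, 3.141, -0.0]
ft_force: [0.2, -0.5, 0.2]
width: 60.2
```

Run:
```python
from h import *
im=snap("scene","s7")
cv2.imwrite("pics/s7d.png",cv2.resize(im[180:270,170:290,::-1],None,fx=6,fy=6,interpolation=cv2.INTER_CUBIC))
o=monitor.get_obs();print(o['ee_pos'],o['width'],o['qpos'])
```

```text
[ 440.88286555 -216.54000107   48.06014011] 59.7223957028418 [-4.80835803e-01  4.44902201e-01  2.00858740e+00  1.40529731e-04
  6.86320802e-01 -2.05382387e+00]
```

View pics/s7d.png

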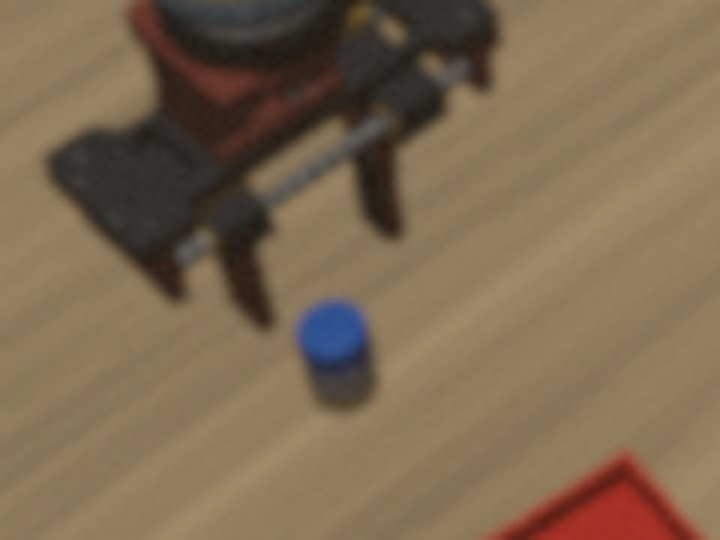

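The tips at (260,320) and (390,235) straddle the blue bushing (335,350). Descend and grip.

>>> {"name": "carry_out", "arguments": {
  "targets": [
    [[0,0,0],[0,0,-30],60],
    [[0,0,0],[0,0,-58],60],
    [[0,0,0],[0,0,-69.5],60],
    [[0,0,0],[0,0,-69.5],60],
    [[0,0,0],[0,0,-69.5],20],
    [[0,0,0],[0,0,-69.5],20],
    [[0,0,0],[0,0,-69.5],20],
    [[0,0,0],[0,0,-69.5],20],
    [[0,0,0],[0,0,-69.5],20],
    [[0,0,0],[0,0,-69.5],20]
  ]
}}

```text
t: 8.98
ee_pos: [440.0, -216.4, -20.5]
orientation: [-0.003, 3.14, -0.002]
ft_force: [0.1, 0.4, 7.6]
width: 31.4
```

>>> {"name": "carry_out", "arguments": {
  "targets": [
    [[0,0,0],[0,0,35],20],
    [[0,0,0],[0,0,70],20],
    [[0,0,0],[172,253.5,70],20],
    [[0,0,0],[172,253.5,70],20],
    [[0,0,0],[172,253.5,70],20],
    [[0,0,0],[172,253.5,70],20],
    [[0,0,0],[172,253.5,70],20],
    [[0,0,0],[172,253.5,70],20],
    [[0,0,0],[172,253.5,70],20],
    [[0,0,0],[172,253.5,70],20]
  ]
}}

```text
t: 9.82
ee_pos: [614.3, 42.0, 49.0]
orientation: [-0.008, 3.138, 0.002]
ft_force: [0.5, -0.6, -1.1]
width: 31.3
```

Run:
```python
from h import *
im=snap("scene","s8")
cv2.imwrite("pics/s8d.png",cv2.resize(im[150:270,260:420,::-1],None,fx=5,fy=5,interpolation=cv2.INTER_CUBIC))
o=monitor.get_obs();print(o['ee_pos'],o['width'],o['ft_force'])
```

```text
[614.51756124  42.26441196  48.94061085] 31.5649097512999 [ 1.32761129  1.07182497 -0.35393053]
```

View pics/s8d.png

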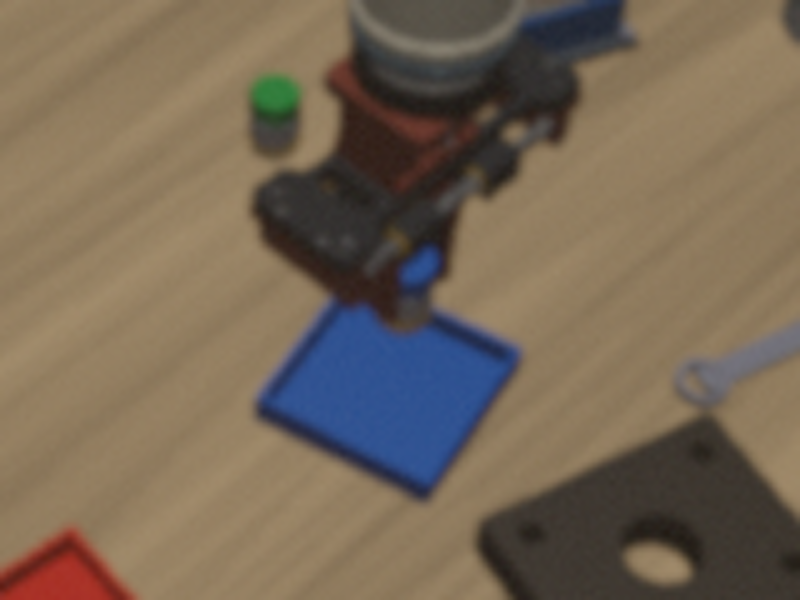

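The blue bushing is held upright at (415,290), over the blue tray. Lower and release.

>>> {"name": "carry_out", "arguments": {
  "targets": [
    [[0,0,0],[0,0,-25],20],
    [[0,0,0],[0,0,-48],20],
    [[0,0,0],[0,0,-56],20],
    [[0,0,0],[0,0,-61],20],
    [[0,0,0],[0,0,-64],20],
    [[0,0,0],[0,0,-65.5],20],
    [[0,0,0],[0,0,-66.5],20],
    [[0,0,0],[0,0,-66.5],20]
  ]
}}

```text
t: 10.53
ee_pos: [611.5, 37.1, -16.5]
orientation: [-0.003, 3.141, -0.0]
ft_force: [-1.4, 0.5, 2.3]
width: 31.7
```

>>> {"name": "carry_out", "arguments": {
  "targets": [
    [[0,0,0],[0,0,0],50],
    [[0,0,0],[0,0,0],50],
    [[0,0,0],[0,0,0],50],
    [[0,0,0],[0,0,0],50],
    [[0,0,0],[0,0,30],50],
    [[0,0,0],[0,0,70],50],
    [[0,0,0],[0,0,110],50],
    [[0,0,0],[0,0,150],50],
    [[0,0,0],[0,0,190],50],
    [[0,0,0],[0,0,190],50]
  ]
}}

```text
t: 11.37
ee_pos: [616.3, 37.9, 180.6]
orientation: [-0.004, 3.128, 0.001]
ft_force: [1.8, 1.4, -0.7]
width: 50.2
```

Run:
```python
from h import *
np.set_printoptions(precision=2,suppress=True)
im=snap("scene","s9")
cv2.imwrite("pics/s9d.png",cv2.resize(im[90:330,220:450,::-1],None,fx=2.5,fy=2.5,interpolation=cv2.INTER_CUBIC))
o=monitor.get_obs();print(o['ee_pos'],o['width'],o['ft_force'],o['qpos'])
for n in ["bushing_red","bushing_blue","cap_top","bottle"]: print(n,[(w(x["point"],"scene"),x["confidence"]) for x in place_of(n,"scene")[:3]])
```

```text
[614.55  37.8  177.08] 50.06973399841402 [-0.55  0.53 -1.69] [ 0.04  0.41  1.66 -0.    1.06 -1.53]
bushing_red [(array([ 612.27, -209.93,    3.39]), 0.66), (array([614.04,  34.91,   3.68]), 0.18)]
bushing_blue [(array([610.75,  38.9 ,   3.27]), 0.49), (array([ 373.96, -409.23,    0.24]), 0.29)]
cap_top [(array([463.11, 331.24, 160.41]), 0.39)]
bottle [(array([472.88, 330.32,  -1.38]), 0.85)]
```

View pics/s9d.png

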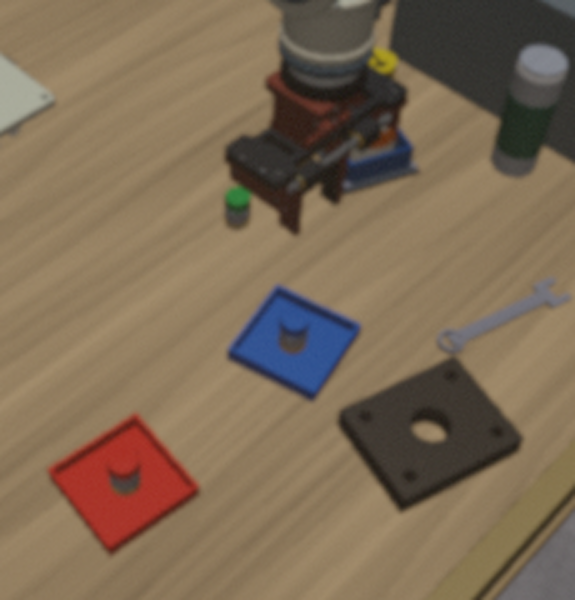

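Both bushings stand centred in their own trays: red at crop (125,470), blue at (293,335). The network puts them at (612,-210,3) and (611,39,3). Now the bottle. I'll turn the jaws −90° on the way so joint 6 has room for the CCW twist.

>>> {"name": "carry_out", "arguments": {
  "targets": [
    [[0,0,-7.1],[-143.5,292,0],70],
    [[0,0,-14.2],[-143.5,292,0],70],
    [[0,0,-21.3],[-143.5,292,0],70],
    [[0,0,-28.4],[-143.5,292,0],70],
    [[0,0,-35.5],[-143.5,292,0],70],
    [[0,0,-42.6],[-143.5,292,0],70],
    [[0,0,-49.7],[-143.5,292,0],70],
    [[0,0,-56.8],[-143.5,292,0],70],
    [[0,0,-63.9],[-143.5,292,0],70],
    [[0,0,-71],[-143.5,292,0],70]
  ]
}}

```text
t: 12.45
ee_pos: [465.0, 331.9, 169.9]
orientation: [-1.756, -2.603, 0.005]
ft_force: [-0.8, 0.0, -0.4]
width: 70.2
```

>>> {"name": "carry_out", "arguments": {
  "targets": [
    [[0,0,-7],[0,0,0],70],
    [[0,0,-14],[0,0,0],70],
    [[0,0,-19],[0,0,0],70],
    [[0,0,-19],[0,0,0],70],
    [[0,0,-19],[0,0,0],70]
  ]
}}

```text
t: 12.87
ee_pos: [466.9, 329.1, 170.4]
orientation: [-2.156, -2.284, 0.004]
ft_force: [0.1, 0.0, -0.1]
width: 69.8
```

Run:
```python
from h import *
np.set_printoptions(precision=2,suppress=True)
for i in range(3): o=monitor.get_obs();print(o['t'],o['ee_pos'],o['width'],o['ft_force'],o['qpos']); im=snap("scene","s10")
cv2.imwrite("pics/s10d.png",cv2.resize(im[70:180,310:450,::-1],None,fx=5,fy=5,interpolation=cv2.INTER_CUBIC))
print(cv2.Rodrigues(np.array(o["orientation"]))[0])
im=snap("top","t10")
cv2.imwrite("pics/t10d.png",cv2.resize(im[180:300,120:280,::-1],None,fx=5,fy=5,interpolation=cv2.INTER_CUBIC))
for z in (160,200,210,220): print(z,[(px((468+a,329.5+b,z),"scene")-[310,70])*5 for a,b in [(0,0),(35,10),(35,-10),(-35,10)]])
```

```text
12.8667 [466.88 329.08 170.4 ] 69.8391034686056 [ 0.07  0.01 -0.08] [0.59 0.36 1.76 0.   1.02 0.54]
12.9167 [467.07 329.18 170.73] 70.08950365730358 [-0.31  1.15 -0.48] [0.59 0.36 1.76 0.   1.02 0.54]
12.9667 [467.25 329.25 171.  ] 69.96837223539497 [-0.56 -0.19  0.98] [ 0.59  0.36  1.76 -0.    1.02  0.54]
[[-0.06  1.   -0.  ]
 [ 1.    0.06 -0.  ]
 [-0.   -0.   -1.  ]]
160 [array([305.12, 218.22]), array([361.04, 237.98]), array([339.65, 253.01]), array([271.63, 184.48])]
200 [array([313.69, 163.75]), array([371.07, 183.53]), array([349.23, 198.53]), array([279.27, 130.05])]
210 [array([315.91, 149.71]), array([373.66, 169.49]), array([351.7 , 184.48]), array([281.24, 116.03])]
220 [array([318.14, 135.5 ]), array([376.28, 155.28]), array([354.2 , 170.26]), array([283.23, 101.84])]
```

View pics/s10d.png

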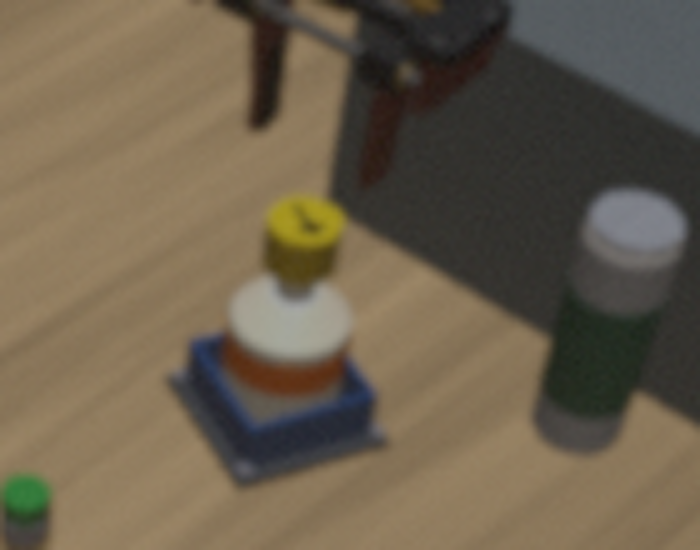

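View pics/t10d.png

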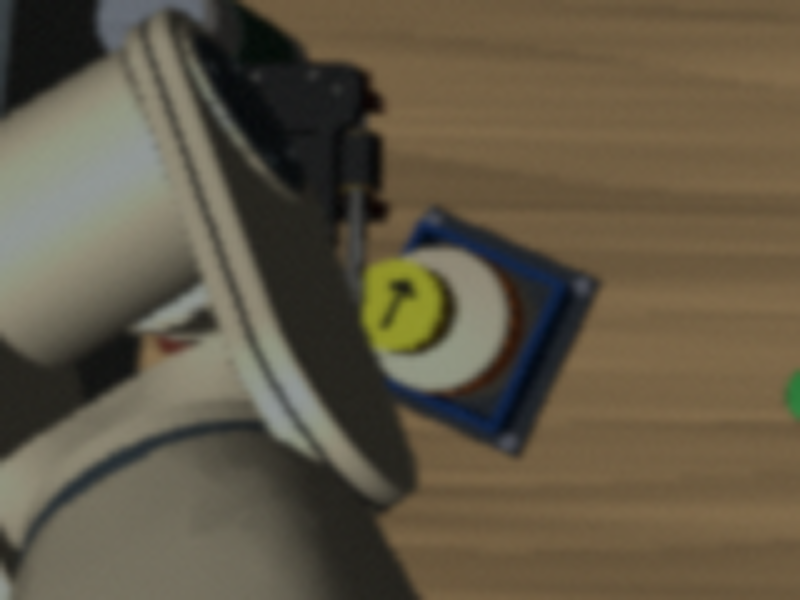

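The tips at (260,125) and (375,180) sit either side of the cap's axis (cap top at (306,222)), about z≈209, which again fits the +39 mm offset. Descending to a tip z of about 127.

>>> {"name": "carry_out", "arguments": {
  "targets": [
    [[0,0,0],[0.5,0,-30],70],
    [[0,0,0],[0.5,0,-60],70],
    [[0,0,0],[0.5,0,-75],70],
    [[0,0,0],[0.5,0,-83],70],
    [[0,0,0],[0.5,0,-83],70]
  ]
}}

```text
t: 13.48
ee_pos: [467.1, 328.8, 87.2]
orientation: [-2.159, -2.281, 0.005]
ft_force: [0.6, 0.4, -0.9]
width: 70.2
```

Run:
```python
from h import *
np.set_printoptions(precision=2,suppress=True)
im=snap("scene","s11")
cv2.imwrite("pics/s11d.png",cv2.resize(im[70:180,310:450,::-1],None,fx=5,fy=5,interpolation=cv2.INTER_CUBIC))
o=monitor.get_obs();print(o['t'],o['ee_pos'],o['width'],o['ft_force'])
for z in (106,120,128,136): print(z,[(px((467.7+a,329.5+b,z),"scene")-[310,70])*5 for a,b in [(0,0),(35,10),(35,-10),(-35,-10)]])
```

```text
13.5333 [467.96 329.41  88.59] 70.19847916090738 [ 1.29 -0.77  0.58]
106 [array([293.79, 287.52]), array([347.86, 307.23]), array([327.06, 322.27]), array([240.6 , 268.13])]
120 [array([296.56, 269.92]), array([351.09, 289.64]), array([330.15, 304.68]), array([242.91, 250.51])]
128 [array([298.17, 259.72]), array([352.97, 279.46]), array([331.94, 294.5 ]), array([244.26, 240.31])]
136 [array([299.78, 249.44]), array([354.86, 269.18]), array([333.74, 284.22]), array([245.61, 230.02])]
```

View pics/s11d.png

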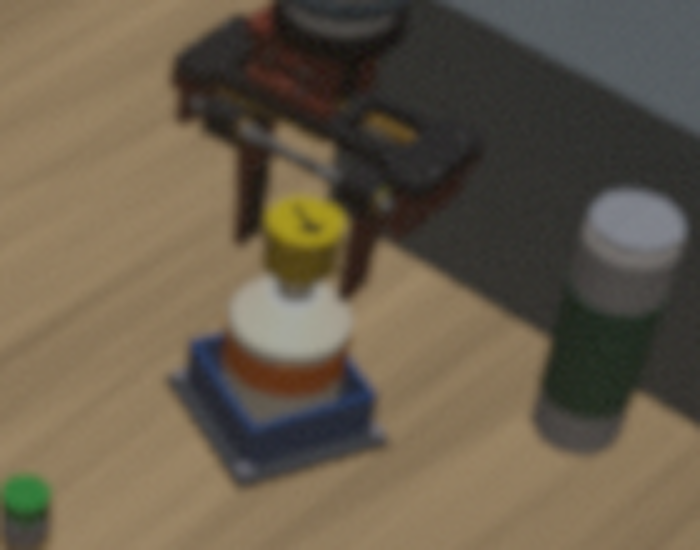

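The tips at (243,240) and (350,292) are at z≈127, around the cap. Closing.

>>> {"name": "carry_out", "arguments": {
  "targets": [
    [[0,0,0],[0,0,0],35],
    [[0,0,0],[0,0,0],35],
    [[0,0,0],[0,0,0],35],
    [[0,0,0],[0,0,0],35],
    [[0,0,0],[0,0,0],35],
    [[0,0,0],[0,0,0],35]
  ]
}}

```text
t: 14.03
ee_pos: [468.0, 329.7, 89.7]
orientation: [-2.16, -2.281, -0.0]
ft_force: [-3.8, -0.7, 4.5]
width: 45.9
```

>>> {"name": "carry_out", "arguments": {
  "targets": [
    [[0,0,0],[0,0,-2],35],
    [[0,0,0],[0,0,-4],35],
    [[0,0,0],[0,0,-6],35],
    [[0,0,0],[0,0,-7],35],
    [[0,0,0],[0,0,-7],35],
    [[0,0,0],[0,0,-7],35]
  ]
}}

```text
t: 14.53
ee_pos: [468.1, 329.8, 82.7]
orientation: [-2.16, -2.281, -0.001]
ft_force: [-3.5, -0.0, 6.8]
width: 46.0
```

Run:
```python
from h import *
np.set_printoptions(precision=2,suppress=True)
im=snap("scene","s12")
cv2.imwrite("pics/s12d.png",cv2.resize(im[70:180,310:450,::-1],None,fx=5,fy=5,interpolation=cv2.INTER_CUBIC))
for i in range(3): o=monitor.get_obs();print(o['t'],o['ee_pos'],o['width'],o['ft_force'],o['moment'])
```

```text
14.5833 [468.17 329.82  82.74] 45.512564189486426 [-3.25 -0.36  7.36] [-0.15  0.66 -0.04]
14.5833 [468.17 329.82  82.74] 45.512564189486426 [-3.25 -0.36  7.36] [-0.15  0.66 -0.04]
14.5833 [468.17 329.82  82.74] 45.512564189486426 [-3.25 -0.36  7.36] [-0.15  0.66 -0.04]
```

View pics/s12d.png

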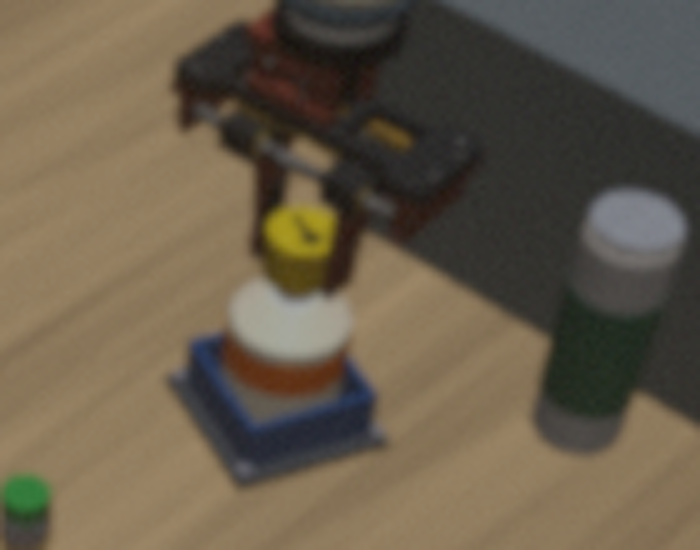

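The cap dropped about 8 px (≈7 mm) with the fingers, and the force is 7.4 N, which matches the spring when pressed. I'll press slightly more and twist.

>>> {"name": "carry_out", "arguments": {
  "targets": [
    [[0,0,0],[-0.5,0,-1],35],
    [[0,0,0],[-0.5,0,-1],35],
    [[0,0,5],[-0.5,0,-1],35],
    [[0,0,10],[-0.5,0,-1],35],
    [[0,0,15],[-0.5,0,-1],35],
    [[0,0,15],[-0.5,0,-1],35]
  ]
}}

```text
t: 15.08
ee_pos: [468.2, 330.5, 82.1]
orientation: [1.838, 2.548, 0.003]
ft_force: [-2.3, 1.1, 7.1]
width: 45.8
```

Run:
```python
from h import *
np.set_printoptions(precision=2,suppress=True)
im=snap("scene","s13")
cv2.imwrite("pics/s13d.png",cv2.resize(im[70:180,310:450,::-1],None,fx=5,fy=5,interpolation=cv2.INTER_CUBIC))
o=monitor.get_obs();print(o['t'],o['ee_pos'],o['width'],o['ft_force'],o['moment'],o['qpos'])
```

```text
15.1333 [468.26 330.42  82.14] 45.79591179941284 [-2.23 -0.04  7.5 ] [0.02 0.52 0.04] [0.59 0.48 1.81 0.   0.84 0.28]
```

View pics/s13d.png

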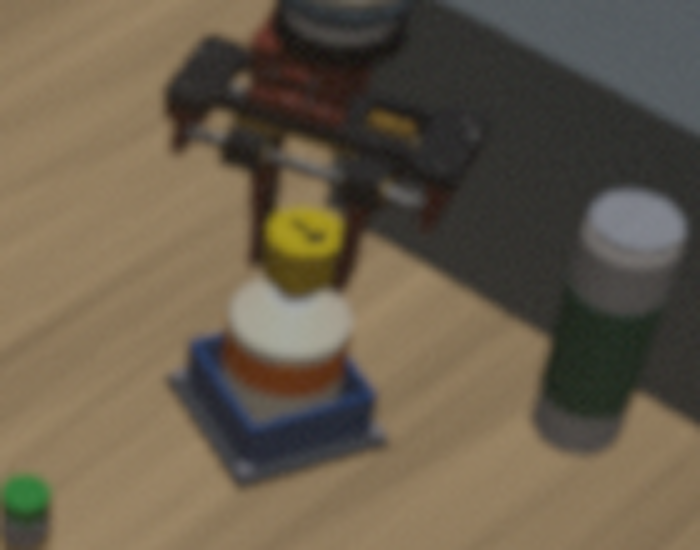

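The arrow turned with the fingers and the cap stays down (top at (305,232), 7.5 N). Continuing to about 90°.

>>> {"name": "carry_out", "arguments": {
  "targets": [
    [[0,0,6],[0,0,0],35],
    [[0,0,12],[0,0,0],35],
    [[0,0,18],[0,0,0],35],
    [[0,0,24],[0,0,0],35],
    [[0,0,30],[0,0,0],35],
    [[0,0,36],[0,0,0],35],
    [[0,0,42],[0,0,0],35],
    [[0,0,48],[0,0,0],35],
    [[0,0,54],[0,0,0],35],
    [[0,0,60],[0,0,0],35]
  ]
}}

```text
t: 15.97
ee_pos: [467.5, 330.2, 82.0]
orientation: [-0.317, -3.126, -0.002]
ft_force: [-5.2, 0.5, 9.4]
width: 45.7
```

>>> {"name": "carry_out", "arguments": {
  "targets": [
    [[0,0,6],[0,0,0],35],
    [[0,0,12],[0,0,0],35],
    [[0,0,16],[0,0,0],35],
    [[0,0,16],[0,0,0],35],
    [[0,0,16],[0,0,0],35]
  ]
}}

```text
t: 16.38
ee_pos: [467.6, 330.1, 82.0]
orientation: [-0.114, 3.139, 0.001]
ft_force: [-5.1, 0.1, 9.4]
width: 45.7
```

Run:
```python
from h import *
np.set_printoptions(precision=2,suppress=True)
im=snap("scene","s14")
cv2.imwrite("pics/s14d.png",cv2.resize(im[70:180,310:450,::-1],None,fx=5,fy=5,interpolation=cv2.INTER_CUBIC))
o=monitor.get_obs();print(o['t'],o['ee_pos'],o['width'],o['ft_force'],o['moment'],o['qpos'])
```

```text
16.4333 [467.58 330.01  82.02] 45.80101738096685 [-4.91  0.56  9.68] [-0.1   0.79 -0.01] [ 0.59  0.48  1.82  0.    0.84 -1.05]
```

View pics/s14d.png

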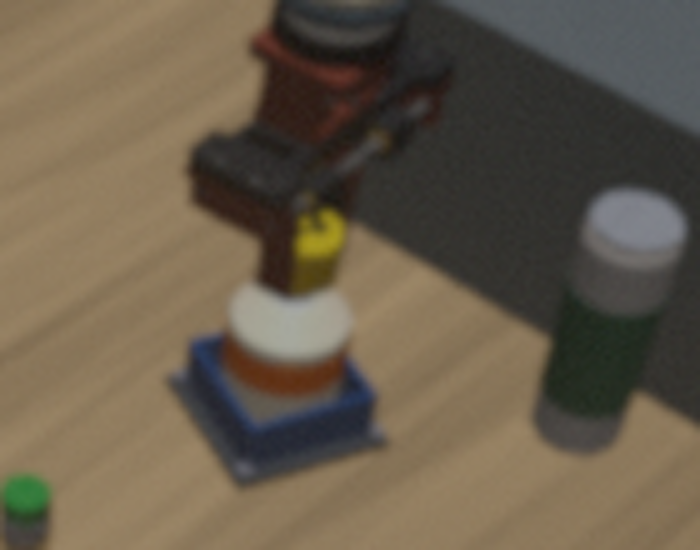

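The arrow now points upward at (318,220), about 90° round. Lifting straight up.

>>> {"name": "carry_out", "arguments": {
  "targets": [
    [[0,0,0],[0,0,5],35],
    [[0,0,0],[0,0,12],35],
    [[0,0,0],[0,0,22],35],
    [[0,0,0],[0,0,34],35],
    [[0,0,0],[0,0,48],35],
    [[0,0,0],[0,0,62],35],
    [[0,0,0],[0,0,76],35],
    [[0,0,0],[0,0,88],35],
    [[0,0,0],[0,0,88],35],
    [[0,0,0],[0,0,88],35]
  ]
}}

```text
t: 17.27
ee_pos: [468.2, 329.8, 169.9]
orientation: [-0.113, 3.138, 0.001]
ft_force: [-1.0, 0.3, 0.3]
width: 45.8
```

>>> {"name": "carry_out", "arguments": {
  "targets": [
    [[0,0,0],[0,0,0],35],
    [[0,0,0],[0,0,0],35],
    [[0,0,0],[0,0,0],35],
    [[0,0,0],[0,0,0],35]
  ]
}}

```text
t: 17.6
ee_pos: [467.3, 329.3, 168.2]
orientation: [0.113, -3.138, 0.001]
ft_force: [0.3, 0.5, -0.6]
width: 45.7
```

Run:
```python
from h import *
np.set_printoptions(precision=2,suppress=True)
im=snap("scene","s15")
cv2.imwrite("pics/s15d.png",cv2.resize(im[40:320,220:450,::-1],None,fx=2.1,fy=2.1,interpolation=cv2.INTER_CUBIC))
cv2.imwrite("pics/s15e.png",cv2.resize(im[40:180,310:450,::-1],None,fx=4,fy=4,interpolation=cv2.INTER_CUBIC))
o=monitor.get_obs();print(o['t'],o['ee_pos'],o['width'],o['ft_force'],o['moment'],o['qvel'])
for n in ["cap","bushing_red","bushing_blue"]: print(n,[(w(x["point"],"scene"),x["confidence"]) for x in place_of(n,"scene")[:2]])
```

```text
17.65 [467.37 329.41 168.35] 45.774180089356264 [ 0.03 -0.42  0.4 ] [-0.01  0.   -0.06] [-0. -0. -0. -0.  0.  0.]
cap [(array([471.53, 328.66, 203.58]), 0.54)]
bushing_red [(array([ 611.77, -213.3 ,    5.17]), 0.76), (array([ 717.04, -374.97,    1.94]), 0.42)]
bushing_blue []
```

View pics/s15d.png

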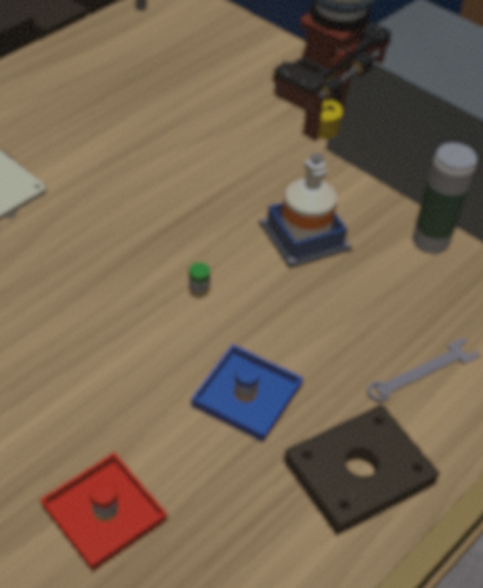

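View pics/s15e.png

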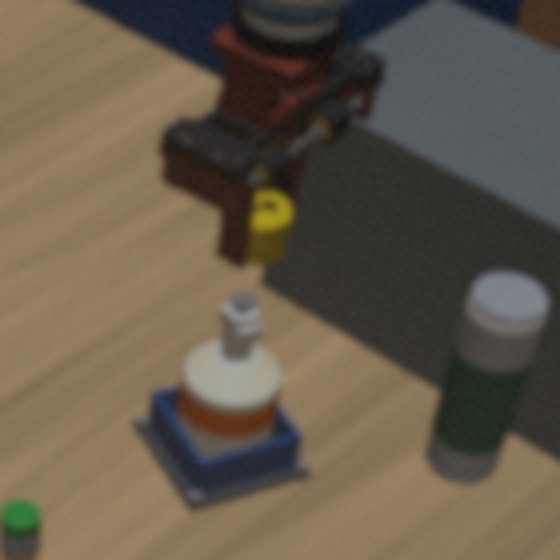

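The bare neck shows at (240,325). The cap is upright in the fingers at (270,225), and the network puts its origin at z≈204. The arm is at rest and both bushings stand in their trays, so I'm handing the job in.

Run:
```python
from h import *
print(order.close_job())
```

```text
the job is handed in; nothing more can be done
None
```

The job is handed in. The red-capped bushing stands in the red tray, the blue-capped one stands in the blue tray, and both are released. I pressed the yellow cap down, turned it about 90° counter-clockwise and lifted it straight off. The gripper still holds it, upright, over the bottle.

**Last checks:**
- **Cap:** the network put its origin at about (472, 329, 204) mm, roughly 76 mm above where it sat. The grip width was 45.8 mm, the outside force was near zero and the arm was at rest. The bare neck was clearly visible below the cap.
- **Red bushing:** the picture showed it upright in its tray, and the network agreed, at (612, -213, 5) mm.
- **Blue bushing:** the last network query missed it. The last picture showed it standing in its tray, and an earlier query had put it at (611, 39, 3) mm.
- **Other things:** the ones in the last picture (green bushing, die plate, wrench and spray can) looked unmoved. I did not check the mould, brush and cup again.
- **Time:** about 18 s of the 61 s allowed.

**Disagreement:** the reported tool height read about 40 mm lower than the fingertips shown in the camera. Because of this, my first grasp closed on air above the red bushing and touched nothing. From then on I worked to the camera heights, and the grips and press force matched them.

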